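Set the vent valve and eject the spent trap cartridge

TASK

Change-over on the gas chromatograph's vent line: turn the vent valve's dial clockwise to its stop, then open it exactly four clicks counter-clockwise and let go of it. With the vent set, push the ejector rod of the trap housing fully home so that the spent cartridge drops out into the housing's catch tray. Leave the other things on the bench where they are.

Things in the scene. Friction and masses are not known exactly. Their poses are not given: they have to be found in the camera images.
- valve: Vent valve: an aluminium block 94 x 94 mm, 40 mm high, fixed to the bench, with brass fittings on its +y and -y sides (to 80 mm from the centre) and a round click dial on top. Origin: centre of its underside; z up. Ten black tick marks, one per click, run round the dial from +x (the long tick, the clockwise stop) counter-clockwise to -x.
- dial (a joint): Angle of the vent valve's dial in rad: 0 at its clockwise stop (pointer along the block's +x), growing counter-clockwise seen from above, up to 3.14 (fully open). It clicks every 0.349 rad (20 degrees), with a click position at 0, and springs into the nearest click when let go; turning it takes about 0.1 N m. It starts somewhere between five and eight clicks open.
- dial_grip (a point): The point to grip on the dial: on its vertical axis, 76 mm above the bench. The dial is a grey disc 60 mm across (its top 52 mm above the bench) with a black finger bar 14 mm thick, about 53 mm long and 34 mm tall (its top 86 mm above the bench), pointed at one end. This frame turns with the dial: x runs along the bar to the pointed end, y across it, z up.
- trap: Trap housing, fixed to the bench: a grey block 56 mm (x) x 54 mm (y), top 84 mm above the bench, with a level bore 22 mm wide through it along y, its axis 50 mm above the bench; a small cap on top reaches 108 mm. Origin: on the bench under the middle of the block. The ejector rod enters at the -y face; at the +y face is an open steel catch tray, inside x -37 to +37 mm, y 34 to 130 mm, floor 6 mm up, outer walls to 36 mm.
- ejector (a joint): Travel of the ejector rod in m along the housing's +y: 0 fully out, 0.052 fully home. It starts out, at 0 to 0.006. Sliding friction about 3 N, no spring: it stays where it is left.
- ejector_pad (a point): Centre of the outer (-y) face of the ejector rod's push pad, a black disc 44 mm across and 8 mm thick, its axis level along the housing's y and 50 mm above the bench; 99 mm from the housing's middle when fully out, 47 mm when fully home. Axes parallel to the housing's: y is the push direction. Free space behind it and under it.
- cartridge_mid (a point): Middle of the spent trap cartridge, a white cylinder with steel end bands, 22 mm across, 38 mm long, about 35 g, lying in the bore along the housing's y at the start, its near end some 6 to 10 mm from the rod's tip when the rod is fully out. The rod, pushed home, drives it right out of the bore.
- cartridge: The spent cartridge as a body; its origin is the point cartridge_mid, y along its length.
- mouse: Black computer mouse, a bystander, about 104 x 58 mm and 34 mm high; origin under its centre.
- solvent: Small bottle, a bystander, 56 mm across and 110 mm high; origin under its centre.
- wrench: Steel wrench lying on the bench, a bystander.
- vial_rack: White vial rack, a bystander, 70 x 130 mm, 41 mm high with three vials; origin under its centre.
Mind the look-alikes: they are no part of the job. What is shaped like the trap but purple is not meant.

How it is judged:
On the way, in this order (a step that is already met when the one before it is completed fails the run):
1. the dial is turned clockwise to its stop, the rod not yet pushed (value of joint dial below 0.08 rad and value of joint ejector below 0.012 m), for 0.1 s.
2. the dial rests four clicks open and is let go, the rod not yet pushed (value of joint dial between 1.266 and 1.526 rad and contact force between the fingers and valve below 0.3 N and value of joint ejector below 0.012 m), for 0.3 s.
3. the rod is pushed home and the cartridge is out in the tray (value of joint ejector above 0.046 m and x of cartridge_mid in the frame of trap between -0.037 and 0.037 m and y of cartridge_mid in the frame of trap between 0.034 and 0.13 m and z of cartridge_mid in the frame of trap below 0.036 m), for 0.2 s.
At the end, for the whole second after the job is handed in: The dial stands four clicks (1.396 rad, within 0.13) from its clockwise stop, the ejector rod is home (over 46 mm of its 52 mm travel), and the cartridge lies at rest inside the catch tray, its middle less than 36 mm above the bench (all of step 3 and value of joint dial between 1.266 and 1.526 rad and linear speed of cartridge below 0.03 m/s); the robot touches nothing.
It fails at once if the mouse is shoved or knocked over (distance of mouse from where it was at the start of the episode above 0.03 m or angle between mouse's own z axis and vertical above 0.5 rad).
It fails at once if the solvent is shoved or knocked over (distance of solvent from where it was at the start of the episode above 0.03 m or angle between solvent's own z axis and vertical above 0.5 rad).
It fails at once if the vial rack is shoved or knocked over (distance of vial_rack from where it was at the start of the episode above 0.03 m or angle between vial_rack's own z axis and vertical above 0.5 rad).
It fails at once if the wrench is shoved (distance of wrench from where it was at the start of the episode above 0.03 m).
It also fails if it takes over 69 s, if anything falls off the work surface, if the arm or the gripper's body presses on something with over 40 N, if the wrist force passes 120 N, or if a joint passes its speed limit or range.

ROBOT

A 6-joint arm with a two-finger parallel gripper is mounted at the origin on the work surface. World frame = base frame: x ahead of the robot, y to its left, z up, the work surface at z = 0. Lengths are in m, angles in rad, forces in N, time in s.
With the tool pointing down it reaches from about 0.35 to 0.975 m from the base axis. Payload 4.9 kg.
Tool frame: the origin (TCP) lies between the finger pads; the fingertips stand 19 mm ahead of it and the grasp point (between the pads) is the TCP; z points along the fingers, y is the line along which they close (so a half turn about z gives the same grasp; the last joint's range is limited). The gripper opens to 85 mm and grips with 20 to 120 N. Pads are 22 mm wide; open, the fingers measure 114 mm over their backs; the gripper's body (76 mm by 85 mm) begins 54 mm behind the grasp point. The pads swing forward as they close: fully open they stand 13 mm farther back than shut.
Start: joints at [-1.295, 0.053, 1.613, -0, 1.476, -0.119], TCP at [0.24, -0.577, 0.25] pointing down, gripper open.
Joint ranges: [-3.01, 3.01], [-1.01, 2.22], [0.06, 2.58], [-1.02, 4.17], [0.09, 2.62], [-3.14, 3.14]. Speed limits (rad/s): [2.57, 2.57, 3.14, 3.14, 3.14, 3.14].

INTERFACE

Orientations are given as a rotation vector (axis times angle).
In Python, from station import ctrl gives the robot as it stands. The module is installed in compiled form; this text tells all that it offers.
- The arm moves only by the tool servo_tool, never from a script. Its argument "increments" is a list that holds one entry, the list of rows, each a list of 5 numbers: the finger opening in cm, from 0 to 8.54, then the shift along the tool's x, y, z in cm, then the turn about the tool's z in degrees. A call has 1 to 5 rows; each row is the pose to reach, as a shift and turn from the pose commanded when the call began, along the tool's axes at that moment; what a row does not reach only later rows make up. A row lasts 1/10 s, in which the tool goes at most 50 mm and 8.59 degrees, less where a joint would pass 70% of its speed; a pose out of reach is approached as far as the arm can. A call with a gripper value outside its range is refused whole. The fingers move at their own pace and stop on an object; "newtons" is the grip in N (left out, the last holds). Time passes only in rows, so rows that repeat a pose let the fingers close. It gives the time, the measured TCP pose, the force, the opening and the grip force at its end, in the units of the state.
- ctrl.get_obs(): the state, without advancing time (a new reading comes with each control period).
- ctrl.get_image(name): name is "side" or "top"; returns a dict with "img" (420x560x3 uint8, red, green, blue), "fx", "fy", "cx", "cy" (pixels), "rvec" (rotation vector, rad) and "tvec" (3), from world to camera coordinates, as OpenCV has them. Camera axes: x right, y down, z forward; pixel columns grow to the right and rows downward; lengths in m; the calibration is good to about 2 mm. A picture is of the moment at which its call begins. There is no depth.
- ctrl.finish_job(): hands the job in; it is judged then, once.
The state is a dict: "t": time; "q": joint angles; "dq": joint speeds; "effort": joint torques, N m; "tool_pos": TCP position; "tool_rot": TCP orientation; "contact_force": force on the tool from outside, world axes, zero at the start; "wrist_torque": the same for the moment, N m; "opening": finger opening in m; "grip_force": force on a finger pad.
Only numpy, scipy, OpenCV 4.12 (cv2) and the standard library are available. Lean on these libraries where they do the work, as an engineer would, in place of code of your own. Each camera call takes 0.05 s, during which the arm holds its last target. There are 200 camera calls.

## Working session

There is one attempt and no reset: what is moved stays moved. The work goes in short steps, Python scripts to look and compute and a tool call to move; the robot and the scene stay as the last step left them, time stands still between calls to the robot, and variables do not carry over. Pictures are saved under pics/ and viewed, at most 10 in all, crops included, and the job is handed in when it is done.

Besides the shell and the picture viewer there is one more tool, called after "Request:" by a JSON object that holds its "op" and its "data", one argument or row to a line. servo_tool: Moves the arm, as the interface text tells. Its arguments: {"type":"object","properties":{"increments":{"type":"array"},"newtons":{"type":"number"}},"required":["increments"]}

```bash
mkdir -p pics; cat > h.py <<'E'
import numpy as np, cv2
from station import ctrl
def cam(n):
    d=ctrl.get_image(n); d['R']=cv2.Rodrigues(np.array(d['rvec'],float))[0]; d['t']=np.array(d['tvec'],float).ravel(); return d
def ray(d,u,v):
    w=d['R'].T@np.array([(u-d['cx'])/d['fx'],(v-d['cy'])/d['fy'],1.]); return -d['R'].T@d['t'],w
def onz(d,u,v,z):
    c,w=ray(d,u,v); return c+w*(z-c[2])/w[2]
def proj(d,p):
    q=d['R']@np.array(p,float)+d['t']; return d['fx']*q[0]/q[2]+d['cx'],d['fy']*q[1]/q[2]+d['cy']
def save(d,n,box=None,s=1):
    im=d['img'][:,:,::-1]
    if box: im=im[box[1]:box[3],box[0]:box[2]]
    cv2.imwrite('pics/'+n,cv2.resize(im,None,fx=s,fy=s,interpolation=cv2.INTER_CUBIC))
E
python3 - <<'E'
from h import *
for n in('top','side'):
    d=cam(n); save(d,n+'0.png',s=1.42); print(n,-d['R'].T@d['t'],d['R'][2],d['fx'])
o=ctrl.get_obs();print(o['tool_pos'],o['tool_rot'],o['opening'])
E
```

```text
top [ 0.31635679 -0.17750177  1.52647799] [ 0.17554011 -0.0082629  -0.9844376 ] 536.7059249417216
side [-0.13064168  0.65302889  0.88064201] [ 0.52238775 -0.61247346 -0.59328517] 527.3622210221465
[ 0.24023551 -0.57640562  0.24919212] [-3.07877881e+00 -6.15721014e-01  1.97442827e-04] 0.08505271573841221
```

View pics/top0.png

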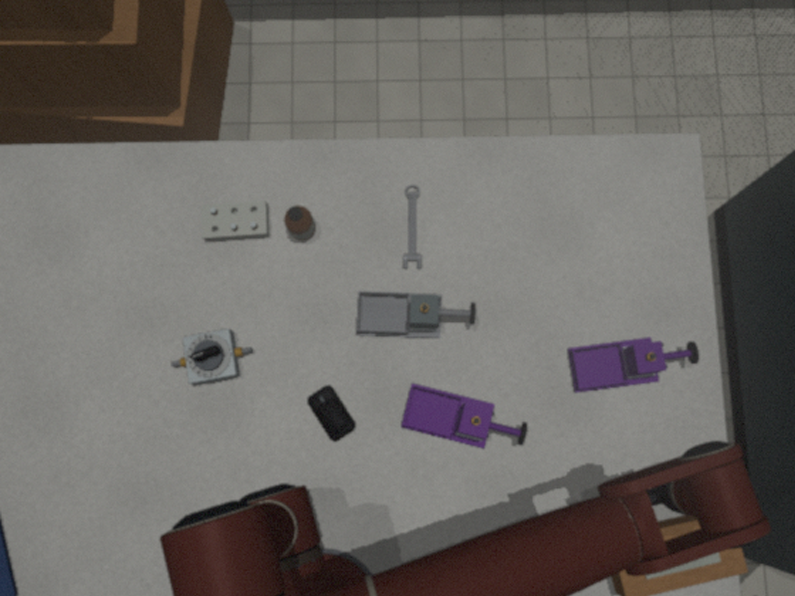

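View pics/side0.png

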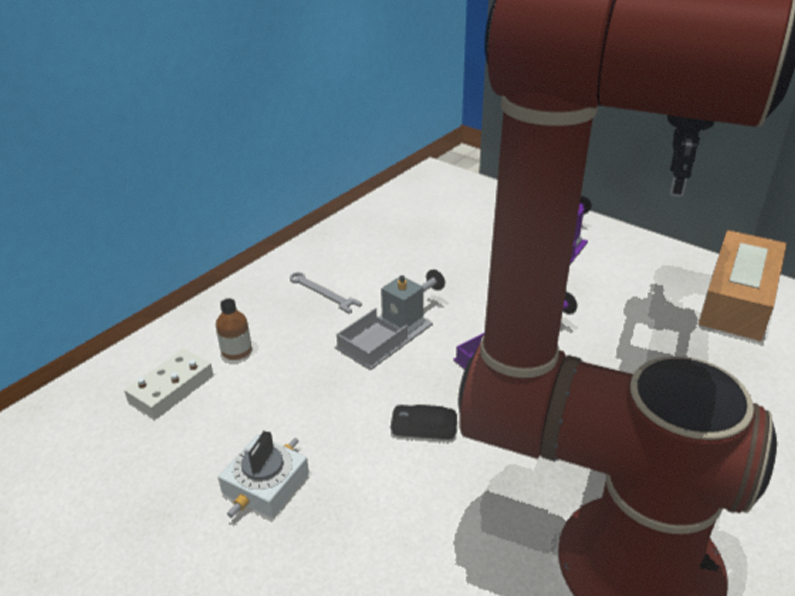

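The top view shows the valve at about (208,355), the grey trap at (424,311) with its pad at (473,313), the mouse at (331,412) and purple decoys to the right. The side view shows the valve at (263,470) and the pad at (435,280). I'll zoom in on the valve.

```bash
python3 - <<'E'
from h import *
d=cam('top'); e=cam('side')
a=cv2.resize(d['img'][225:277,118:182],(640,520),interpolation=cv2.INTER_CUBIC)
cv2.imwrite('pics/vt.png',a[:,:,::-1])
save(e,'vs.png',(145,290,225,370),7)
E
```

```text
(no output)
```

View pics/vt.png

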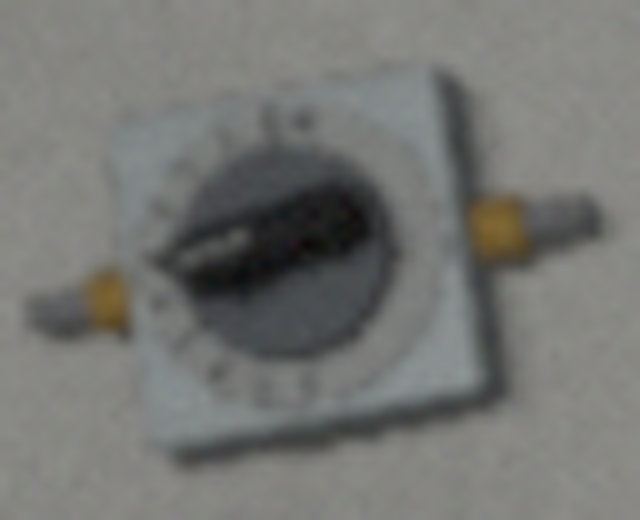

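View pics/vs.png

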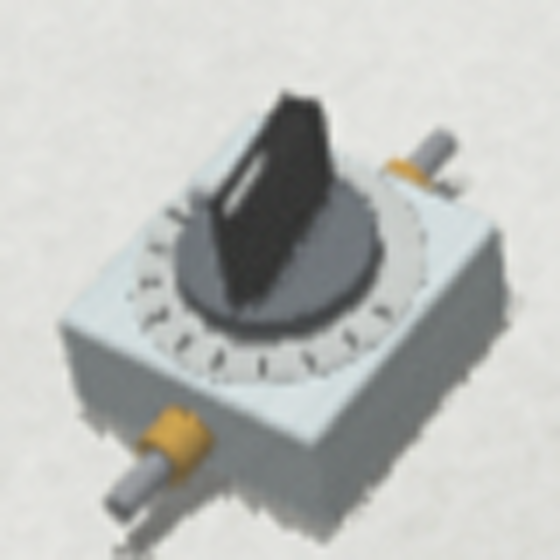

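The top crop shows the dial disc centred at (290,252), with ticks on the left half starting near (270,120). The bar points left, with its tip at about (158,262). The side crop agrees, with the disc at about (279,255). Next I'll measure these.

```bash
python3 - <<'E'
from h import *
d=cam('top'); e=cam('side')
T=lambda x,y:(118+(x+.5)/10-.5,225+(y+.5)/10-.5); S=lambda x,y:(145+(x+.5)/7-.5,290+(y+.5)/7-.5)
print('disc top',onz(d,*T(290,252),.052),'side',onz(e,*S(279,255),.052))
f=[onz(d,*T(*p),.025) for p in((45,312),(580,215))]; v=f[0]-f[1]; print('fit mid',(f[0]+f[1])/2,'yaw',np.degrees(np.arctan2(v[1],v[0]))-90)
c=[onz(d,*T(*p),.04) for p in((115,130),(435,70),(490,390),(155,440))]; print('corners mean',np.mean(c,0),[np.round(q[:2],3) for q in c])
# dark bar mask
g=d['img'].max(2).astype(int); m=np.zeros_like(g,bool); m[235:262,130:160]=g[235:262,130:160]<52
ys,xs=np.nonzero(m); P=np.array([onz(d,x,y,.086)[:2] for x,y in zip(xs,ys)]); c=P.mean(0); w,V=np.linalg.eigh(np.cov(P.T)); a=np.degrees(np.arctan2(V[1,1],V[0,1]))
print('bar',len(P),c,'dir',a,a+180, np.sqrt(w))
# trap: brass cap and pad
for n,i,box in(('top',d,(280,200,320,235)),('side',e,(270,190,295,208))):
    x0,y0,x1,y1=box; im=i['img'][y0:y1,x0:x1].astype(int); b=(im[:,:,0]-im[:,:,2])>30
    ys,xs=np.nonzero(b); print(n,'cap px',len(xs),xs.mean()+x0,ys.mean()+y0, onz(i,xs.mean()+x0,ys.mean()+y0,.104))
for n,i,box in(('top',d,(322,205,345,235)),('side',e,(295,185,320,212))):
    x0,y0,x1,y1=box; im=i['img'][y0:y1,x0:x1].max(2); b=im<60
    ys,xs=np.nonzero(b); print(n,'pad px',len(xs),xs.mean()+x0,ys.mean()+y0,np.ptp(xs),np.ptp(ys), onz(i,xs.mean()+x0,ys.mean()+y0,.05))
x0,y0,x1,y1=240,190,350,250
cv2.imwrite('pics/trap.png',cv2.resize(d['img'][y0:y1,x0:x1,::-1],None,fx=7,fy=7,interpolation=cv2.INTER_CUBIC))
q=ctrl.get_obs();R=cv2.Rodrigues(np.array(q['tool_rot']))[0];print('toolx dir',np.degrees(np.arctan2(R[1,0],R[0,0])),R[:,2],q['q'])
E
```

```text
disc top [0.48926114 0.21249837 0.052     ] side [0.48161454 0.22261493 0.052     ]
fit mid [0.48908746 0.21311267 0.025     ] yaw 9.309564141522515
corners mean [0.48932087 0.21319627 0.04      ] [array([0.526, 0.265]), array([0.541, 0.177]), array([0.451, 0.159]), array([0.439, 0.251])]
bar 120 [0.48832282 0.20463457] dir 113.1008607664228 293.1008607664228 [0.00577447 0.01355487]
top cap px 9 297.77777777777777 217.77777777777777 [ 0.56176058 -0.20503161  0.104     ]
side cap px 33 282.57575757575756 200.06060606060606 [ 0.55269411 -0.18760952  0.104     ]
top pad px 27 332.25925925925924 221.0 2 13 [ 0.56013217 -0.30206537  0.05      ]
side pad px 71 307.15492957746477 195.98591549295776 11 11 [ 0.5590908  -0.30194993  0.05      ]
toolx dir 22.619608219753196 [-2.23678781e-04  7.40542765e-04 -9.99999701e-01] [-1.29498379e+00  5.29596704e-02  1.61337528e+00 -1.36145927e-05
  1.47603117e+00 -1.18972835e-01]
```

View pics/trap.png

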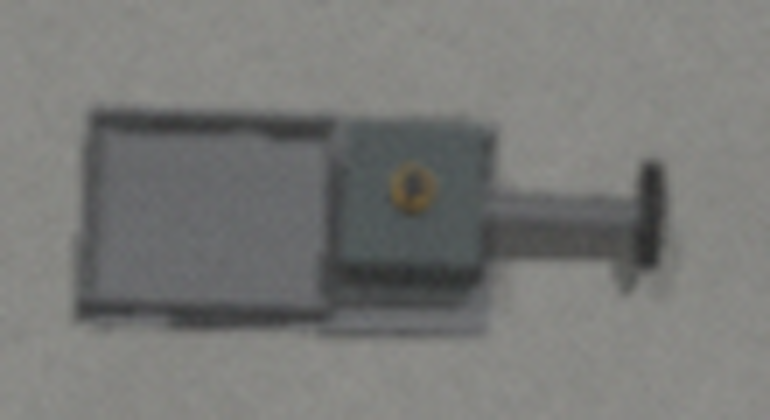

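The trap crop shows the grey housing with the cap at (412,188), the pad at (650,215) and the rod pushing left (+y). The valve centre is about (0.489, 0.213), yaw 9.3°. The dial is about 5 clicks open, so the bar points near 109° in the world frame. I'll move over the valve first.

Request:
{"op": "servo_tool", "data": {
  "increments": [
    [[8.5, 2.67, -3.17, 0, 0], [8.5, 5.33, -6.33, 0, 0], [8.5, 8, -9.5, 0, 0], [8.5, 10.67, -12.67, 0, 0], [8.5, 13.33, -15.83, 0, 0]]
  ]
}}

```text
t: 0.8
tool_pos: [0.3027, -0.3779, 0.2502]
tool_rot: [3.081, 0.615, 0.0]
contact_force: [0.9, -0.4, 0.9]
opening: 0.0849
grip_force: 0.0
```

Request:
{"op": "servo_tool", "data": {
  "increments": [
    [[8.5, 2.67, -3.17, 0, 0], [8.5, 5.33, -6.33, 0, 0], [8.5, 8, -9.5, 0, 0], [8.5, 10.67, -12.67, 0, 0], [8.5, 13.33, -15.83, 0, 0]]
  ]
}}

```text
t: 1.3
tool_pos: [0.3648, -0.1805, 0.2505]
tool_rot: [3.08, 0.615, 0.001]
contact_force: [0.4, 0.7, 0.7]
opening: 0.0851
grip_force: 0.0
```

Request:
{"op": "servo_tool", "data": {
  "increments": [
    [[8.5, 2.67, -3.17, 0, 0], [8.5, 5.33, -6.33, 0, 0], [8.5, 8, -9.5, 0, 0], [8.5, 10.67, -12.67, 0, 0], [8.5, 13.33, -15.83, 0, 0]]
  ]
}}

```text
t: 1.8
tool_pos: [0.427, 0.017, 0.2506]
tool_rot: [3.08, 0.616, 0.002]
contact_force: [0.4, 0.3, 0.4]
opening: 0.0853
grip_force: 0.0
```

Request:
{"op": "servo_tool", "data": {
  "increments": [
    [[8.5, 2.67, -3.17, 0, 0], [8.5, 5.33, -6.33, 0, 0], [8.5, 8, -9.5, 0, 0], [8.5, 10.67, -12.67, 0, 0], [8.5, 13.33, -15.83, 0, 0]]
  ]
}}

```text
t: 2.3
tool_pos: [0.4892, 0.2146, 0.2503]
tool_rot: [3.08, 0.617, 0.001]
contact_force: [0.1, 0.1, 0.3]
opening: 0.0847
grip_force: 0.0
```

Request:
{"op": "servo_tool", "data": {
  "increments": [
    [[8.5, 0, 0, 0, -8], [8.5, 0, 0, 0, -16], [8.5, 0, 0, 0, -24], [8.5, 0, 0, 0, -32], [8.5, 0, 0, 0, -40]]
  ]
}}

```text
t: 2.8
tool_pos: [0.489, 0.2128, 0.2502]
tool_rot: [-2.679, -1.64, 0.0]
contact_force: [0.1, -0.3, -0.8]
opening: 0.0849
grip_force: 0.0
```

Request:
{"op": "servo_tool", "data": {
  "increments": [
    [[8.5, 0, 0, 0, -8], [8.5, 0, 0, 0, -16], [8.5, 0, 0, 0, -24], [8.5, 0, 0, 0, -32], [8.5, 0, 0, 0, -40]]
  ]
}}

```text
t: 3.3
tool_pos: [0.489, 0.2127, 0.2503]
tool_rot: [-1.957, -2.458, 0.0]
contact_force: [0.3, 0.7, 0.3]
opening: 0.0853
grip_force: 0.0
```

Request:
{"op": "servo_tool", "data": {
  "increments": [
    [[8.5, 0, 0, 0, -7], [8.5, 0, 0, 0, -7], [8.5, 0, 0, 0, -7]]
  ]
}}

```text
t: 3.6
tool_pos: [0.489, 0.2127, 0.2503]
tool_rot: [-1.814, -2.565, 0.0]
contact_force: [0.0, 0.1, 0.1]
opening: 0.0849
grip_force: 0.0
```

Request:
{"op": "servo_tool", "data": {
  "increments": [
    [[6, 0, 0, 4, 0], [6, 0, 0, 8, 0], [6, 0, 0, 12, 0], [6, 0, 0, 15, 0], [6, 0, 0, 17.3, 0]]
  ],
  "newtons": 40
}}

```text
t: 4.1
tool_pos: [0.4878, 0.2123, 0.0748]
tool_rot: [-1.812, -2.564, 0.003]
contact_force: [0.7, -0.2, -0.1]
opening: 0.0605
grip_force: 0.0
```

Request:
{"op": "servo_tool", "data": {
  "increments": [
    [[1, 0, 0, 0, 0], [1, 0, 0, 0, 0], [1, 0, 0, 0, 0], [1, 0, 0, 0, 0], [1, 0, 0, 0, 0]]
  ]
}}

```text
t: 4.6
tool_pos: [0.49, 0.2129, 0.0795]
tool_rot: [1.81, 2.566, 0.003]
contact_force: [-4.2, -0.7, 6.5]
opening: 0.0134
grip_force: 40.7
```

Request:
{"op": "servo_tool", "data": {
  "increments": [
    [[1, 0, 0, 0, 0], [1, 0, 0, 0, 0], [1, 0, 0, 0, 0]]
  ]
}}

```text
t: 4.9
tool_pos: [0.49, 0.2129, 0.0796]
tool_rot: [1.81, 2.566, 0.003]
contact_force: [-3.5, -2.0, 5.8]
opening: 0.0132
grip_force: 40.7
```

Request:
{"op": "servo_tool", "data": {
  "increments": [
    [[1, 0, 0, -0.3, 8], [1, 0, 0, -0.3, 16], [1, 0, 0, -0.3, 24], [1, 0, 0, -0.3, 32], [1, 0, 0, -0.3, 40]]
  ]
}}

```text
t: 5.4
tool_pos: [0.4864, 0.2128, 0.0796]
tool_rot: [-2.582, -1.784, 0.008]
contact_force: [-10.0, 1.1, 1.8]
opening: 0.0132
grip_force: 42.4
```

Request:
{"op": "servo_tool", "data": {
  "increments": [
    [[1, 0, 0, 0, 8], [1, 0, 0, 0, 16], [1, 0, 0, 0, 24], [1, 0, 0, 0, 32], [1, 0, 0, 0, 40]]
  ]
}}

```text
t: 5.9
tool_pos: [0.4837, 0.215, 0.0796]
tool_rot: [-3.032, -0.792, 0.018]
contact_force: [-19.9, 9.3, 8.0]
opening: 0.0132
grip_force: 43.1
```

Request:
{"op": "servo_tool", "data": {
  "increments": [
    [[1, 0, 0, 0, 5], [1, 0, 0, 0, 10], [1, 0, 0, 0, 15], [1, 0, 0, 0, 18], [1, 0, 0, 0, 18]]
  ]
}}

```text
t: 6.4
tool_pos: [0.4831, 0.2165, 0.0796]
tool_rot: [-3.117, -0.316, 0.021]
contact_force: [-20.3, 14.7, 6.8]
opening: 0.0129
grip_force: 43.1
```

```bash
python3 - <<'E'
from h import *
q=ctrl.get_obs();R=cv2.Rodrigues(np.array(q['tool_rot']))[0];print('dir',np.degrees(np.arctan2(R[1,0],R[0,0])),q['wrist_torque'],q['contact_force'])
E
```

```text
dir 11.5733602281105 [2.060703   3.06216517 0.01042664] [-20.29658706  14.7025509    6.82456831]
```

The dial centre is about 5 mm off my estimate in +y; the lateral force shows it. I'll relieve that and turn on to the stop.

Request:
{"op": "servo_tool", "data": {
  "increments": [
    [[1, -0.25, -0.3, 0, 3], [1, -0.5, -0.6, 0, 5], [1, -0.5, -0.6, 0, 7], [1, -0.5, -0.6, 0, 8], [1, -0.5, -0.6, 0, 8]]
  ]
}}

```text
t: 6.9
tool_pos: [0.4824, 0.2173, 0.0798]
tool_rot: [3.138, 0.107, -0.001]
contact_force: [0.7, -0.5, -5.4]
opening: 0.0133
grip_force: 87.7
```

```bash
cat > st.py <<'E'
from h import *
q=ctrl.get_obs();R=cv2.Rodrigues(np.array(q['tool_rot']))[0];print('dir',np.degrees(np.arctan2(R[1,0],R[0,0])),q['wrist_torque'],q['contact_force'],q['tool_pos'],q['q'][5])
E
python3 st.py
```

```text
dir 3.8934387959454897 [-0.28018895 -0.01999886  2.52117029] [ 0.6995828  -0.46326713 -5.39725957] [0.4824488  0.21726273 0.07983289] 1.7867256294825349
```

Request:
{"op": "servo_tool", "data": {
  "increments": [
    [[1, 0.02, 0.05, 0, -8], [1, 0.04, 0.12, 0, -16], [1, 0.07, 0.2, 0, -24], [1, 0.1, 0.27, 0, -32], [1, 0.14, 0.35, 0, -40]]
  ],
  "newtons": 40
}}

```text
t: 7.4
tool_pos: [0.484, 0.2142, 0.0797]
tool_rot: [-2.914, -1.168, 0.001]
contact_force: [0.5, 1.8, -6.9]
opening: 0.0132
grip_force: 41.1
```

Request:
{"op": "servo_tool", "data": {
  "increments": [
    [[1, 0.02, 0.07, 0, -8], [1, 0.05, 0.14, 0, -16], [1, 0.08, 0.21, 0, -24], [1, 0.1, 0.29, 0, -32], [1, 0.13, 0.36, 0, -40]]
  ]
}}

```text
t: 7.9
tool_pos: [0.4875, 0.2125, 0.0797]
tool_rot: [-2.339, -2.094, -0.0]
contact_force: [0.2, 1.3, -5.1]
opening: 0.0132
grip_force: 41.0
```

Request:
{"op": "servo_tool", "data": {
  "increments": [
    [[1, 0, 0, 0, -6], [1, 0, 0, 0, -6], [1, 0, 0, 0, -6]]
  ]
}}

```text
t: 8.2
tool_pos: [0.488, 0.2125, 0.0797]
tool_rot: [-2.234, -2.208, -0.002]
contact_force: [3.6, 2.8, -11.0]
opening: 0.0131
grip_force: 40.5
```

```bash
python3 st.py
```

```text
dir 89.3513788395051 [ 0.22341916 -0.71221532 -0.00749668] [  3.64948742   2.79919163 -11.01467343] [0.48800264 0.21250955 0.07970109] 0.28117854217428306
```

Request:
{"op": "servo_tool", "data": {
  "increments": [
    [[6, 0, 0, 0, 0], [6, 0, 0, 0, 0], [6, 0, 0, 0, 0], [6, 0, 0, 0, 0], [6, 0, 0, 0, 0]]
  ]
}}

```text
t: 8.7
tool_pos: [0.4883, 0.2125, 0.0809]
tool_rot: [2.229, 2.213, 0.001]
contact_force: [0.4, -0.5, -0.3]
opening: 0.0597
grip_force: 0.0
```

Request:
{"op": "servo_tool", "data": {
  "increments": [
    [[6, 0, 0, -3, 0], [6, 0, 0, -7, 0], [6, 0, 0, -11, 0], [6, 0, 0, -15, 0], [6, 0, 0, -18, 0]]
  ]
}}

```text
t: 9.2
tool_pos: [0.4885, 0.2126, 0.2637]
tool_rot: [2.228, 2.213, 0.005]
contact_force: [-0.0, -0.0, 0.7]
opening: 0.0597
grip_force: 0.0
```

Request:
{"op": "servo_tool", "data": {
  "increments": [
    [[0, 0, -4.5, 0, 0], [0, 0, -9, 0, 0], [0, 0, -9, 0, 0]]
  ]
}}

```text
t: 9.5
tool_pos: [0.3941, 0.213, 0.2597]
tool_rot: [-2.226, -2.215, 0.001]
contact_force: [-0.5, 0.4, -0.0]
opening: 0.0169
grip_force: 0.0
```

```bash
python3 st.py; python3 - <<'E'
from h import *
d=cam('top'); e=cam('side')
a=np.hstack([cv2.resize(i,(400,400),interpolation=cv2.INTER_CUBIC) for i in(d['img'][220:280,115:175],e['img'][290:370,145:225])])
cv2.imwrite('pics/v2.png',a[:,:,::-1])
E
```

```text
dir 89.72633960473902 [ 0.0214233  -0.01972825  0.00275971] [-0.49253955  0.40389774 -0.04378917] [0.39409973 0.21304654 0.25966343] 0.33360788993995916
```

View pics/v2.png

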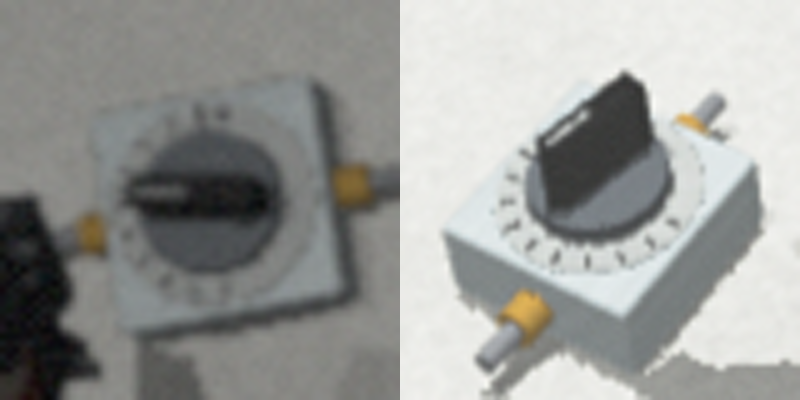

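The dial bar now points straight left, about 80° from the stop, which is four clicks. On to the rod.

Request:
{"op": "servo_tool", "data": {
  "increments": [
    [[0, -3.8, 1.1, 0, 0], [0, -7.5, 2.3, 0, 0], [0, -11.2, 3.4, 0, 0], [0, -15, 4.5, 0, 0], [0, -18.7, 5.7, 0, 0]]
  ]
}}

```text
t: 10.1
tool_pos: [0.455, 0.0236, 0.2607]
tool_rot: [2.229, 2.213, 0.001]
contact_force: [1.0, -0.1, -0.1]
opening: -0.0002
grip_force: 0.0
```

Request:
{"op": "servo_tool", "data": {
  "increments": [
    [[0, -3.8, 1.1, 0, 0], [0, -7.5, 2.3, 0, 0], [0, -11.2, 3.4, 0, 0], [0, -15, 4.5, 0, 0], [0, -18.7, 5.7, 0, 0]]
  ]
}}

```text
t: 10.6
tool_pos: [0.5106, -0.1645, 0.2603]
tool_rot: [2.23, 2.212, 0.0]
contact_force: [-0.2, -0.2, -0.5]
opening: 0.0004
grip_force: 0.0
```

Request:
{"op": "servo_tool", "data": {
  "increments": [
    [[0, -3.8, 1.1, 0, 0], [0, -7.5, 2.3, 0, 0], [0, -11.2, 3.4, 0, 0], [0, -15, 4.5, 0, 0], [0, -18.7, 5.6, 0, 0]]
  ]
}}

```text
t: 11.1
tool_pos: [0.5651, -0.3521, 0.2596]
tool_rot: [-2.23, -2.213, 0.0]
contact_force: [1.2, 0.3, -0.1]
opening: 0.0002
grip_force: 0.0
```

Request:
{"op": "servo_tool", "data": {
  "increments": [
    [[0, 0, 0, 4, 0], [0, 0, 0, 8, 0], [0, 0, 0, 10, 0], [0, 0, 0, 10, 0]]
  ]
}}

```text
t: 11.5
tool_pos: [0.5624, -0.3486, 0.1544]
tool_rot: [-2.224, -2.206, 0.002]
contact_force: [0.8, -0.2, -0.2]
opening: -0.0002
grip_force: 0.0
```

```bash
python3 st.py
```

```text
dir 89.55882788136934 [0.03522148 0.02117181 0.0123269 ] [ 0.84257155 -0.18398604 -0.17874659] [ 0.56241991 -0.34857104  0.15444518] -0.6594626405954773
```

Request:
{"op": "servo_tool", "data": {
  "increments": [
    [[0, 0, -0.2, 4, 0], [0, 0, -0.2, 7, 0], [0, 0, -0.2, 9, 0], [0, 0, -0.2, 9.9, 0], [0, 0, -0.2, 9.9, 0]]
  ]
}}

```text
t: 12.0
tool_pos: [0.5625, -0.3495, 0.0611]
tool_rot: [-2.229, -2.213, 0.0]
contact_force: [-0.7, 0.3, -0.3]
opening: -0.0002
grip_force: 0.0
```

Request:
{"op": "servo_tool", "data": {
  "increments": [
    [[0, 1, 0, 0, 0], [0, 2, 0, 0, 0], [0, 2.5, 0, 0, 0], [0, 3, 0, 0, 0], [0, 3, 0, 0, 0]]
  ]
}}

```text
t: 12.5
tool_pos: [0.5627, -0.3183, 0.0618]
tool_rot: [2.227, 2.215, 0.0]
contact_force: [0.2, 0.4, 0.5]
opening: -0.0001
grip_force: 0.0
```

```bash
python3 st.py
```

```text
dir 89.67764888177133 [-0.03013203  0.02488869  0.05832012] [0.16894112 0.3904726  0.46450717] [ 0.56267242 -0.3182773   0.06179191] -0.6242454272193373
```

Request:
{"op": "servo_tool", "data": {
  "increments": [
    [[0, 0.6, -0.1, 0, 0], [0, 1.2, -0.1, 0, 0], [0, 1.8, -0.1, 0, 0], [0, 2.4, -0.1, 0, 0], [0, 3, -0.1, 0, 0]]
  ]
}}

```text
t: 13.0
tool_pos: [0.5626, -0.2898, 0.0621]
tool_rot: [2.226, 2.211, 0.0]
contact_force: [3.5, -4.0, -0.3]
opening: 0.0001
grip_force: 2.1
```

Request:
{"op": "servo_tool", "data": {
  "increments": [
    [[0, 0.6, 0, 0, 0], [0, 1.2, 0, 0, 0], [0, 1.7, 0, 0, 0], [0, 2.1, 0, 0, 0], [0, 2.5, 0, 0, 0]]
  ]
}}

```text
t: 13.5
tool_pos: [0.5626, -0.2645, 0.0622]
tool_rot: [2.227, 2.212, 0.0]
contact_force: [3.2, -4.2, 1.7]
opening: 0.0001
grip_force: 1.8
```

```bash
python3 st.py
```

```text
dir 89.61186805453593 [-0.62151963 -0.40043461 -0.08004872] [ 3.21329752 -4.15954619  1.74615492] [ 0.56255209 -0.2644623   0.06217194] -0.5520998641089602
```

Not at the stop yet, since the force is only about 4 N. I'll push on in small steps.

Request:
{"op": "servo_tool", "data": {
  "increments": [
    [[0, 0.2, 0, 0, 0], [0, 0.35, 0, 0, 0], [0, 0.5, 0, 0, 0]]
  ]
}}

```text
t: 13.8
tool_pos: [0.5623, -0.2624, 0.0622]
tool_rot: [2.223, 2.209, -0.007]
contact_force: [2.5, -16.8, -3.3]
opening: -0.0003
grip_force: 8.3
```

```bash
python3 st.py;  python3 - <<'E'
from h import *
d=cam('top'); e=cam('side')
a=np.hstack([cv2.resize(i,(400,400),interpolation=cv2.INTER_CUBIC) for i in(d['img'][175:265,245:335],e['img'][170:270,230:330])])
cv2.imwrite('pics/t2.png',a[:,:,::-1])
E
```

```text
dir 89.63899992309584 [-2.55213497 -0.30650025 -0.05459184] [  2.47527207 -16.76999798  -3.34713441] [ 0.56230108 -0.26240025  0.06217377] -0.5452809961786433
```

View pics/t2.png

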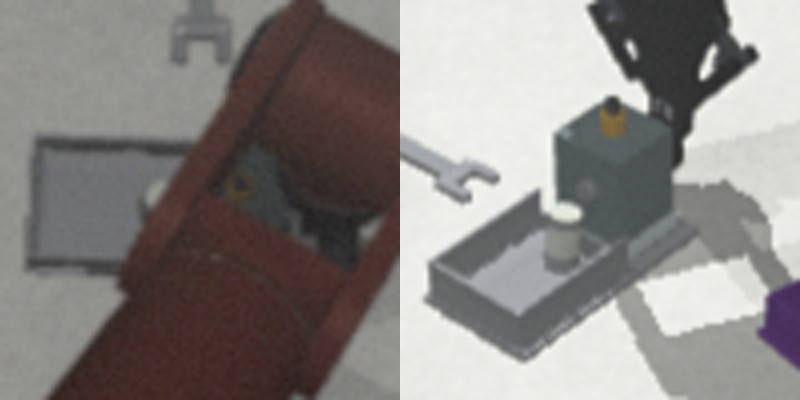

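The cartridge (side crop at about (563,232)) stands on end in the tray, and the rod is at its stop. I'll back off and check again.

Request:
{"op": "servo_tool", "data": {
  "increments": [
    [[0, -0.8, 0, 0, 0], [0, -2, 0, 0, 0], [0, -4, 0, 0, 0], [0, -6, 0, 0, 0], [0, -8, 0, 0, 0]]
  ]
}}

```text
t: 14.4
tool_pos: [0.5611, -0.3409, 0.0611]
tool_rot: [-2.229, -2.213, 0.0]
contact_force: [0.1, -0.4, -0.5]
opening: -0.0001
grip_force: 0.0
```

Request:
{"op": "servo_tool", "data": {
  "increments": [
    [[0, 0, 0, -4, 0], [0, 0, 0, -8, 0], [0, 0, 0, -12, 0], [0, -4, 0, -14, 0], [0, -8, 0, -14, 0]]
  ]
}}

```text
t: 14.9
tool_pos: [0.5626, -0.4223, 0.2077]
tool_rot: [2.221, 2.209, 0.001]
contact_force: [-0.1, -0.5, 0.8]
opening: -0.0001
grip_force: 0.0
```

Request:
{"op": "servo_tool", "data": {
  "increments": [
    [[0, -4, 0, 0, 0], [0, -6, 0, 0, 0], [0, -6, 0, 0, 0], [0, -6, 0, 0, 0]]
  ]
}}

```text
t: 15.3
tool_pos: [0.5599, -0.4798, 0.2007]
tool_rot: [-2.229, -2.212, -0.001]
contact_force: [-0.1, 0.0, -0.0]
opening: -0.0002
grip_force: 0.0
```

```bash
python3 st.py;  python3 - <<'E'
from h import *
d=cam('top'); e=cam('side')
a=np.hstack([cv2.resize(i,(400,400),interpolation=cv2.INTER_CUBIC) for i in(d['img'][175:265,245:335],e['img'][170:270,230:330])])
b=np.hstack([cv2.resize(i,(400,200),interpolation=cv2.INTER_CUBIC) for i in(d['img'][130:310,100:460],e['img'][170:370,60:460])])
cv2.imwrite('pics/t3.png',np.vstack([a,b])[:,:,::-1])
E
```

```text
dir 89.54758005581328 [ 0.08365552 -0.03276328 -0.04966854] [-0.05786441  0.00738877 -0.00781345] [ 0.55985388 -0.47984245  0.20073317] -0.8017425708451069
```

View pics/t3.png

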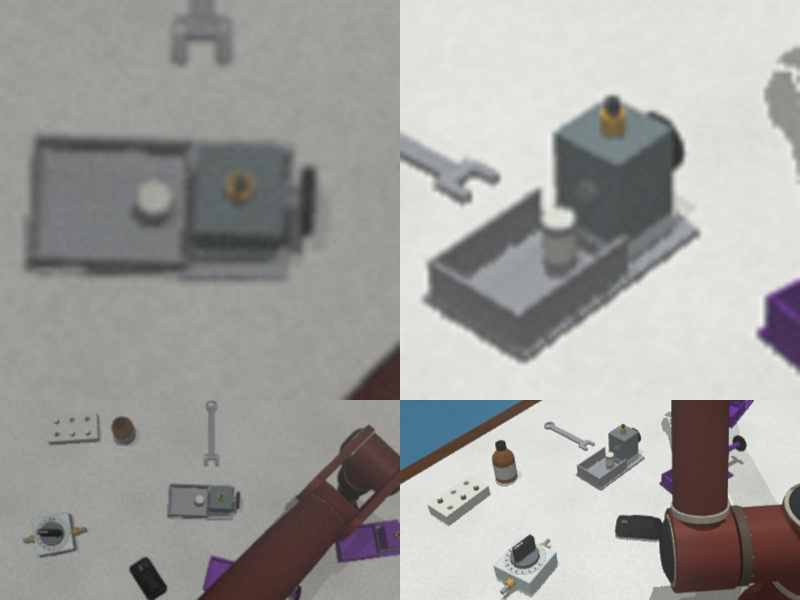

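The cartridge stands at rest inside the tray, the pad is home against the housing, the dial is still four clicks open and the bystanders haven't moved.

```bash
python3 -c "
from station import ctrl
print(ctrl.finish_job())"
```

```text
the job is handed in; nothing more can be done
None
```

I handed the job in; no verdict came back. The dial went to its clockwise stop and is set four clicks open, the rod is pushed home, the cartridge is standing in the catch tray, and the other things on the bench look untouched.

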